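Move the feeding bottles round by one

ROBOT

A 7-joint arm with a two-finger parallel gripper is mounted at the origin on the work surface. World frame = base frame: x ahead of the robot, y to its left, z up, the work surface at z = 0. Lengths are in m, angles in rad, forces in N, time in s.
With the tool pointing down it reaches from about 0.425 to 0.925 m from the base axis. Payload 6.8 kg.
Tool frame: the origin (TCP) lies between the finger pads; the fingertips stand 8 mm ahead of it and the grasp point (between the pads) lies 11 mm behind it; z points along the fingers, y is the line along which they close (so a half turn about z gives the same grasp; the last joint's range is limited). The gripper opens to 85 mm and grips with 20 to 120 N. Pads are 22 mm wide; open, the fingers measure 114 mm over their backs; the gripper's body (76 mm by 85 mm) begins 54 mm behind the grasp point. The pads swing forward as they close: fully open they stand 13 mm farther back than shut.
Start: joints at [-1.253, 0.477, 0.022, 1.555, -0.011, 1.109, -0.083], TCP at [0.279, 0.615, 0.239] pointing down, gripper open.
Joint ranges: [-2.96, 2.96], [-0.34, 2.1], [-1.41, 1.46], [0.24, 2.44], [-1.37, 4.51], [0.17, 1.92], [-2.96, 2.96]. Speed limits (rad/s): [2.39, 2.39, 3.14, 3.14, 3.14, 3.14, 3.14].

INTERFACE

Orientations are given as a unit quaternion [w, x, y, z].
In Python, from workcell import * gives the robot as it stands. The module is installed in compiled form; this text tells all that it offers.
- The arm moves only by the tool play_rows, never from a script. Its argument "increments" is a list of rows, each a list of 2 entries, a list of its own where there are three numbers: the shift along the world's x, y, z in mm, then the turn, a rotation vector about the world's x, y, z in rad. A call has 1 to 10 rows; each row shifts and turns the commanded pose from where the row before left it; what a row does not reach is not made up. A row lasts 1/10 s, in which the tool goes at most 50 mm and 8.59 degrees, less where a joint would pass 70% of its speed; a pose out of reach is approached as far as the arm can. A call is refused whole if a number of a shift passes 50 or a number of a turn 0.15, either way. A call with a gripper value outside its range is refused whole. "grip" is the opening, from -1 (shut) to 1 (fully open), so that 0 is half open, set as the call begins (left out, the last holds). The fingers move at their own pace and stop on an object; "grip_force" is the grip in N (left out, the last holds). Time passes only in rows, so rows that do not move let the fingers close. It gives the time, the measured TCP pose, the force, the opening and the grip force at its end, in the units of the state.
- sense(): the state, without advancing time (a new reading comes with each control period).
- snapshot(name): name is "side" or "top"; returns a dict with "image" (384x512x3 uint8, red, green, blue), "range_z" (384x512 float32, m along the optical axis (not along the pixel's ray), 0 where there is no reading), "intrinsics" (3x3 intrinsics, pixels), "rvec" (rotation vector, rad) and "tvec" (3), from world to camera coordinates, as OpenCV has them. Camera axes: x right, y down, z forward; pixel columns grow to the right and rows downward; lengths in m; the calibration is good to about 2 mm. A picture is of the moment at which its call begins.
- close_job(): hands the job in; it is judged then, once.
Trained networks look in a picture, given as the dict that the camera call returned (one of the last four; its "shot" number tells which), for a name from the list of things; names that differ only in an ending like _2 or _b are one class to them, and where a whole thing is asked for, a point or a joint stands for the part that bears it (a point fixed in the world has none). Each returns a list of dicts, best first, with "p" (0 to 1); they miss things now and then, are a little off and sometimes report something else, mostly with a low value. They report only what shows in the picture. A call takes as long as a camera call. They do not tell look-alikes from the thing itself.
- silhouettes(picture, thing): "mask" (384x512 bool, what is visible of it) and "at" ([column, row] in pixels, amid what is visible of it).
- place_of(picture, thing): "at" ([column, row] in pixels: a listed point, or the origin of a listed thing).
The state is a dict: "time": time; "joint_pos": joint angles; "qvel": joint speeds; "joint_efforts": joint torques, N m; "ee_pos": TCP position; "eef_rot": TCP orientation; "ft_force": force on the tool from outside, world axes, zero at the start; "wrist_torque": the same for the moment, N m; "gripper_width": finger opening in m; "finger_force": force on a finger pad.
Only numpy, scipy, OpenCV 4.12 (cv2) and the standard library are available. Lean on these libraries where they do the work, as an engineer would, in place of code of your own. Each camera call takes 0.05 s, during which the arm holds its last target. There are 200 camera calls.

TASK

At the bottle station, move the three bottles round by one place: the tall bottle from the cooler goes into the warmer for the next feed, the short, freshly mixed bottle from the scale goes into the cooler, and the empty open bottle left in the warmer goes onto the middle of the scale's pan for the next mix. As every place is taken, park one bottle on the free drying mat on the way; end with all three released and standing upright. Keep the bottles upright, set each down on its place instead of dropping it, and do not shift the formula tin, the loose cap or the teat ring.

Things in the scene. Friction and masses are not known exactly. Their poses are not given: they have to be found in the camera images.
- tall_bottle: Full feeding bottle, closed, 165 mm tall, round: cream body 56 mm in diameter up to 98 mm, then a clear straight overcap 52 mm in diameter (white screw ring at its foot, teat seen inside) from 106 to 150 mm above the bottle's underside, then a domed top narrowing to 165 mm. Rigid, one piece, about 0.2 to 0.4 kg. Origin: centre of its underside; z up along its axis. It starts in the cooler.
- short_bottle: Full feeding bottle, closed, 120 mm tall, round and stout: cream body 64 mm in diameter up to 64 mm, then a clear straight overcap 54 mm in diameter from 74 to 106 mm above the underside, then a domed top to 120 mm. Rigid, one piece, about 0.14 to 0.28 kg. Origin: centre of its underside; z up. It starts on the scale's pan.
- empty_bottle: Empty feeding bottle of clear, slightly frosted plastic, no cap, open at the top, 130 mm tall, round: straight body 60 mm in diameter up to 108 mm, then a neck 50 mm in diameter from 114 to 130 mm. Walls 3 mm, stiff. About 0.05 to 0.1 kg. Origin: centre of its underside; z up. It starts in the warmer.
- warmer: Bottle warmer, fixed: round white tub 124 mm in diameter, 65 mm high, black control panel with a dial on its front (-x). Round open well in the middle, 86 mm in diameter, flat floor 15 mm above the counter; the rim is at 65 mm. Origin: centre of its underside, on the axis of the well, at counter height.
- cooler: Bottle cooler, fixed: square grey block 114 x 114 mm, 62 mm high, black vents on two sides and a black panel on its front (-x). Round open well in the middle, 86 mm in diameter, flat floor 15 mm above the counter; the rim is at 62 mm. Origin: centre of its underside, on the axis of the well, at counter height.
- scale: Kitchen scale, fixed: white base 145 x 120 mm, 18 mm high, with a round steel pan 112 mm in diameter whose flat top is 24 mm above the counter (the pan does not give). Origin: below the centre of the pan, at counter height; the base reaches from 60 mm behind it to 85 mm in front of it (-x, readout side).
- mat: The free spot: round grey silicone drying mat, 140 mm in diameter, 6 mm thick, fixed, empty at the start. Origin: centre of its underside, at counter height.
- tin: Bystander, to be left alone: round formula tin 100 mm in diameter, 108 mm tall, aluminium with a cardboard-brown band and a white lid, 0.7 kg, loose. Origin: centre of its underside.
- loose_cap: Bystander, to be left alone: clear domed overcap 52 mm in diameter, 48 mm tall, standing open side down on the counter, loose and light. Origin: centre of its underside.
- teat_ring: Bystander, to be left alone: white screw ring 54 mm in diameter with a beige teat on top, 41 mm tall in all, loose and light. Origin: centre of its underside.
Mind the look-alikes: they are no part of the job. Leave any brown look-alike of the empty_bottle alone.

How it is judged:
On the way:
1. one of the three bottles has been parked on the drying mat: let go of, upright, wholly on the mat (((horizontal distance between tall_bottle and mat below 0.042 m and z of tall_bottle in the frame of mat between 0 and 0.012 m and angle between tall_bottle's own z axis and vertical below 0.12 rad and linear speed of tall_bottle below 0.02 m/s and contact force between tall_bottle and the fingers below 0.3 N) or (horizontal distance between short_bottle and mat below 0.042 m and z of short_bottle in the frame of mat between 0 and 0.012 m and angle between short_bottle's own z axis and vertical below 0.12 rad and linear speed of short_bottle below 0.02 m/s and contact force between short_bottle and the fingers below 0.3 N) or (horizontal distance between empty_bottle and mat below 0.042 m and z of empty_bottle in the frame of mat between 0 and 0.012 m and angle between empty_bottle's own z axis and vertical below 0.12 rad and linear speed of empty_bottle below 0.02 m/s and contact force between empty_bottle and the fingers below 0.3 N))), for 0.2 s.
At the end, for the whole second after the job is handed in: The tall bottle stands in the warmer's well, the short bottle in the cooler's well, the empty bottle on the scale's pan; each has its foot on the floor of its place (within 6 mm in height), within 15 mm of the centre, upright within 0.12 rad, at rest and released (horizontal distance between tall_bottle and warmer below 0.015 m and z of tall_bottle in the frame of warmer between 0.009 and 0.021 m and angle between each of tall_bottle, short_bottle, empty_bottle's own z axis and vertical below 0.12 rad and linear speed of each of tall_bottle, short_bottle, empty_bottle below 0.02 m/s and contact force between each of tall_bottle, short_bottle, empty_bottle and the fingers below 0.3 N and horizontal distance between short_bottle and cooler below 0.015 m and z of short_bottle in the frame of cooler between 0.009 and 0.021 m and horizontal distance between empty_bottle and scale below 0.015 m and z of empty_bottle in the frame of scale between 0.018 and 0.03 m); the robot touches nothing.
It fails at once if a bottle is tipped over (more than 0.6 rad from upright) (angle between any of tall_bottle, short_bottle, empty_bottle's own z axis and vertical above 0.6 rad).
It fails at once if the tin, the loose cap or the teat ring is shifted by more than 15 mm (distance of any of tin, loose_cap, teat_ring from where it was at the start of the episode above 0.015 m).
It fails at once if a bottle is dropped: it falls freely, out of the fingers, at over 0.5 m/s (a fall of about 13 mm) ((linear speed of tall_bottle above 0.5 m/s and contact force between tall_bottle and the fingers below 0.1 N) or (linear speed of short_bottle above 0.5 m/s and contact force between short_bottle and the fingers below 0.1 N) or (linear speed of empty_bottle above 0.5 m/s and contact force between empty_bottle and the fingers below 0.1 N)).
It also fails if it takes over 112 s, if anything falls off the work surface, if the arm or the gripper's body presses on something with over 40 N, if the wrist force passes 120 N, or if a joint passes its speed limit or range.

## Working session

There is one attempt and no reset: what is moved stays moved. The work goes in short steps, Python scripts to look and compute and a tool call to move; the robot and the scene stay as the last step left them, time stands still between calls to the robot, and variables do not carry over. Pictures are saved under pics/ and viewed, at most 14 in all, crops included, and the job is handed in when it is done.

Besides the shell and the picture viewer there is one more tool, called after "Emit:" by a JSON object that holds its "fn" and its "kwargs", one argument or row to a line. play_rows: Moves the arm, as the interface text tells. Its arguments: {"type":"object","properties":{"increments":{"type":"array","items":{"type":"array"}},"grip":{"type":"number"},"grip_force":{"type":"number"}},"required":["increments"]}

```bash
mkdir -p pics; cat > h.py <<'E'
from workcell import *
import numpy as np, cv2
def cam(s):
    R=cv2.Rodrigues(np.array(s["rvec"],float))[0]; return R,np.array(s["tvec"],float).ravel(),np.array(s["intrinsics"],float)
def cloud(s):
    R,t,K=cam(s); z=s["range_z"]; v,u=np.mgrid[:z.shape[0],:z.shape[1]]
    p=np.stack([(u-K[0,2])/K[0,0]*z,(v-K[1,2])/K[1,1]*z,z],-1)
    return (p-t)@R
def save(s,n,crop=None,f=1):
    im=s["image"][...,::-1]
    if crop: a,b,c,d=crop; im=im[b:d,a:c]
    cv2.imwrite("pics/"+n,cv2.resize(im,None,fx=f,fy=f,interpolation=cv2.INTER_CUBIC))
def ray(s,px,z):
    R,t,K=cam(s); o=-R.T@t; d=R.T@np.linalg.solve(K,[px[0],px[1],1]); return o+d*(z-o[2])/d[2]
E
python3 - <<'E'
from h import *
S={n:snapshot(n) for n in("top","side")}
for n,s in S.items():
    save(s,n+"0.png",f=1.5); P=cloud(s); R,t,K=cam(s); print(n,(-R.T@t).round(3))
    for th in "tall_bottle short_bottle empty_bottle warmer cooler scale mat tin loose_cap teat_ring".split():
        for d in silhouettes(s,th)[:3]:
            m=d["mask"]&(s["range_z"]>0); q=P[m]
            if len(q): print(th,round(d["p"],2),np.round(d["at"]),m.sum(),np.percentile(q,[2,50,98],axis=0).round(3).tolist())
        print("   place",[(round(d["p"],2),np.round(d["at"],1).tolist(),ray(s,d["at"],0).round(3).tolist()) for d in place_of(s,th)[:3]])
print(sense())
E
```

```text
top [0.413 0.023 1.11 ]
tall_bottle 0.61 [185. 139.] 780 [[0.636, 0.148, 0.014], [0.652, 0.169, 0.163], [0.69, 0.197, 0.18]]
tall_bottle 0.16 [350. 230.] 1601 [[0.404, -0.278, 0.021], [0.446, -0.228, 0.105], [0.491, -0.187, 0.109]]
   place [(0.98, [187.8, 146.1], [0.667, 0.178, 0.0])]
short_bottle 0.6 [143. 223.] 747 [[0.435, 0.243, 0.027], [0.462, 0.262, 0.131], [0.492, 0.296, 0.144]]
   place [(0.96, [145.3, 222.3], [0.465, 0.283, 0.0])]
empty_bottle 0.79 [297. 141.] 639 [[0.629, -0.13, 0.054], [0.649, -0.101, 0.133], [0.679, -0.077, 0.144]]
empty_bottle 0.73 [241. 148.] 599 [[0.617, 0.009, 0.015], [0.636, 0.035, 0.118], [0.668, 0.059, 0.129]]
empty_bottle 0.7 [149. 238.] 1889 [[0.379, 0.224, 0.01], [0.427, 0.274, 0.017], [0.519, 0.338, 0.025]]
   place [(0.95, [341.7, 140.9], [0.684, -0.232, 0.0]), (0.93, [292.1, 148.4], [0.663, -0.099, 0.0]), (0.91, [240.4, 156.1], [0.641, 0.038, 0.0])]
warmer 0.88 [289. 154.] 1524 [[0.593, -0.16, -0.002], [0.64, -0.091, 0.061], [0.715, -0.044, 0.067]]
   place [(0.97, [293.0, 149.3], [0.66, -0.102, 0.0])]
cooler 0.96 [194. 156.] 1422 [[0.599, 0
[... 3409 characters left out ...]
s': array([-1.25307152,  0.47700161,  0.0223953 ,  1.55539239, -0.01150988,
        1.10931845, -0.08305977]), 'qvel': array([-0.00129851,  0.00190423, -0.00082694,  0.00182449, -0.0002484 ,
       -0.00010713,  0.00031695]), 'joint_efforts': array([-3.98747795e-05, -5.96309137e+01,  1.60628099e+00, -2.81538033e+01,
        1.24640699e-02,  1.67338618e-03, -1.88960075e-05]), 'ee_pos': array([0.27881831, 0.61473918, 0.23930995]), 'eef_rot': array([-1.15748137e-05,  2.11298157e-01,  9.77421654e-01,  5.93358199e-06]), 'ft_force': array([0.14213466, 0.57449585, 0.00566247]), 'wrist_torque': array([-0.02462573,  0.01092458,  0.03975158]), 'finger_force': 0.0, 'gripper_width': 0.08549184395092928}
```

View pics/top0.png

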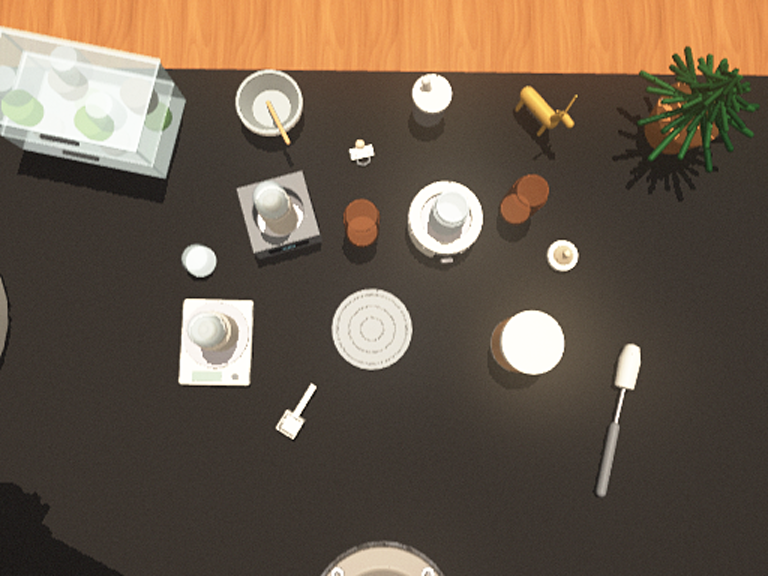

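View pics/side0.png

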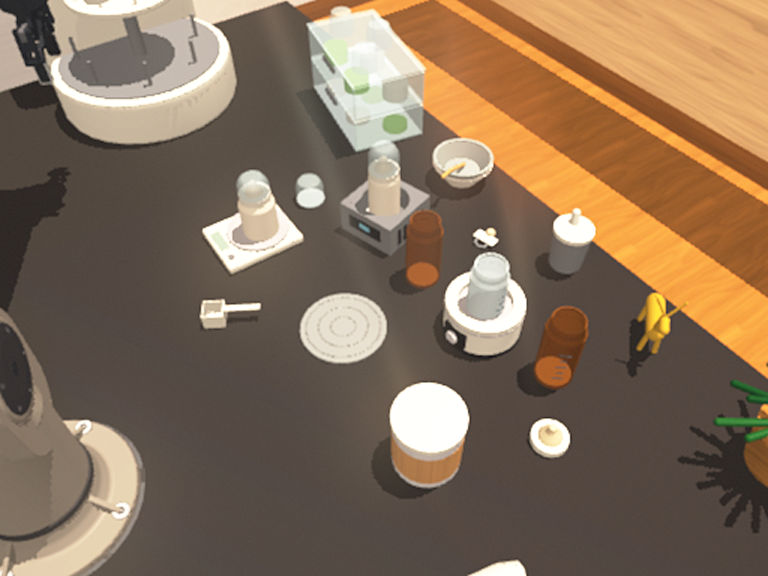

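Candidates for the empty bottle in the original top image are the clear one standing in the warmer (299,141), and brown look-alikes at (241,148) and (350,132). I choose the clear one in the warmer. The tall bottle is in the cooler (183,140), the short one on the scale (143,223), and the mat is at (248,218).

```bash
cat >> h.py <<'E'
from scipy.optimize import least_squares
def fitc(q,r,c0):
    f=least_squares(lambda c:np.hypot(q[:,0]-c[0],q[:,1]-c[1])-r,c0,loss='soft_l1',f_scale=.002); return f.x,len(q),np.abs(f.fun).mean()
def band(P,c,rad,z0,z1):
    d=np.hypot(P[...,0]-c[0],P[...,1]-c[1]); return P[(d<rad)&(P[...,2]>z0)&(P[...,2]<z1)]
B={"tall_body":((.667,.173),.028,.072,.108),"tall_cap":((.667,.173),.026,.124,.163),
"short_body":((.465,.27),.032,.034,.083),"short_cap":((.465,.27),.027,.10,.128),
"empty_body":((.66,-.103),.030,.075,.12),"empty_neck":((.66,-.103),.025,.131,.141)}
def report(s):
    P=cloud(s)
    for k,(c,r,a,b) in B.items():
        q=band(P,c,r+.012,a,b)
        if len(q)>8:
            x,n,e=fitc(q,r,c); print(k,x.round(4),n,e.round(4))
    for k,c,rad,a,b in[("warmer",(.66,-.103),.08,.058,.07),("cooler",(.667,.173),.095,.056,.066),("scale",(.45,.28),.115,.012,.03),("mat",(.474,.016),.1,.004,.009)]:
        q=band(P,c,rad,a,b)[:,:2].astype(np.float32)*1000
        print(k,"circle",np.round(cv2.minEnclosingCircle(q),1) if 0 else [np.round(v,1) for v in cv2.minEnclosingCircle(q)],"rect",[np.round(v,1) for v in cv2.minAreaRect(q)])
E
python3 - <<'E'
from h import *
for n in("top","side"):
    s=snapshot(n); print(n); report(s)
    if n=="side": save(s,"crop1.png",(270,140,400,270),5)
E
```

```text
top
tall_body [0.664  0.1761] 82 0.0004
tall_cap [0.664 0.176] 114 0.0004
short_body [0.4654 0.275 ] 106 0.0003
short_cap [0.4654 0.2749] 87 0.0004
empty_body [ 0.6586 -0.1061] 105 0.0004
empty_neck [ 0.6587 -0.091 ] 304 0.0084
warmer circle [array([ 658.7, -104.2]), np.float64(62.5)] rect [array([ 657.7, -104.8]), array([121.7, 122.3]), np.float64(62.5)]
cooler circle [array([666.1, 177. ]), np.float64(78.5)] rect [array([666.6, 177. ]), array([115.1, 114.2]), np.float64(16.5)]
scale circle [array([449.4, 283.9]), np.float64(90.7)] rect [array([449.8, 282.5]), array([120. , 144.2]), np.float64(88.8)]
mat circle [array([480.8,  14.1]), np.float64(93.9)] rect [array([476.9,   7. ]), array([136.1, 174. ]), np.float64(16.7)]
side
tall_body [0.6664 0.1764] 221 0.0011
tall_cap [0.6663 0.1763] 264 0.0011
short_body [0.4676 0.2751] 335 0.0011
short_cap [0.4675 0.2751] 185 0.0011
empty_body [ 0.6608 -0.1053] 355 0.0008
empty_neck [ 0.6568 -0.1074] 300 0.0075
warmer circle [array([ 659.2, -106.1]), np.float64(63.5)] rect [array([ 654.8, -109.3]), array([115.4, 123.1]), np.float64(40.5)]
cooler circle [array([667. , 174.7]), np.float64(79.1)] rect [array([667.2, 176.4]), array([117.9, 117.8]), np.float64(17.5)]
scale circle [array([452.5, 280.5]), np.float64(90.7)] rect [array([451.6, 282. ]), array([122.6, 144.8]), np.float64(89.0)]
mat circle [array([472.9,  22. ]), np.float64(75.4)] rect [array([476.2,  17.8]), array([138. , 138.1]), np.float64(41.2)]
```

View pics/crop1.png

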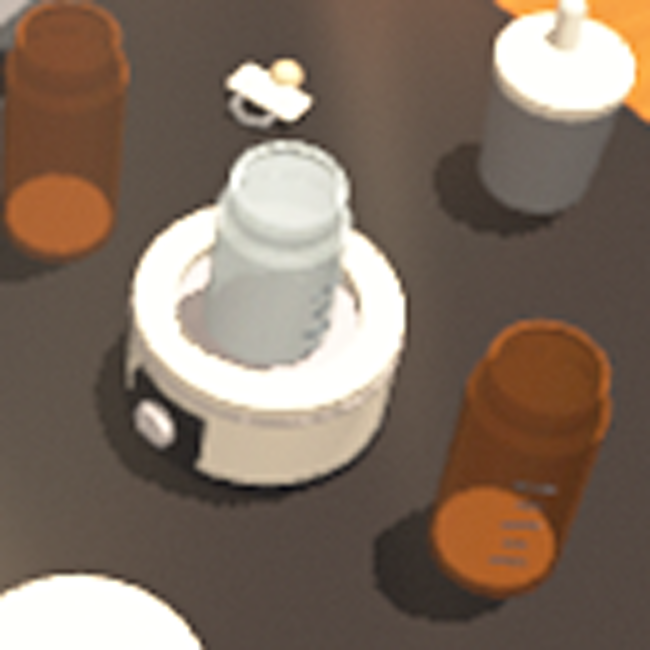

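The crop shows the clear open bottle in the white warmer (crop 275,260), with the brown look-alikes to the left (60,130) and right (530,450). The choice is confirmed, so I move.

Emit:
{"fn": "play_rows", "kwargs": {
  "increments": [
    [[19, -36, 0], [0, 0, -0.0572]],
    [[19, -36, 0], [0, 0, -0.0572]],
    [[19, -36, 0], [0, 0, -0.0572]],
    [[19, -36, 0], [0, 0, -0.0572]],
    [[19, -36, 0], [0, 0, -0.0572]],
    [[19, -36, 0], [0, 0, -0.0572]],
    [[19, -36, 0], [0, 0, -0.0572]],
    [[19, -36, 0], [0, 0, -0.0572]],
    [[19, -36, 0], [0, 0, -0.0572]],
    [[19, -36, 0], [0, 0, -0.0572]]
  ],
  "grip": 1,
  "grip_force": 30
}}

```text
time: 3.2
ee_pos: [0.4694, 0.2533, 0.2396]
eef_rot: [0.0, 0.479, 0.878, 0.0]
ft_force: [0.4, -0.3, 0.4]
gripper_width: 0.0853
finger_force: 0.0
```

Emit:
{"fn": "play_rows", "kwargs": {
  "increments": [
    [[19, -36, 0], [0, 0, -0.0572]],
    [[19, -36, 0], [0, 0, -0.0572]],
    [[19, -36, 0], [0, 0, -0.0572]],
    [[19, -36, 0], [0, 0, -0.0572]],
    [[19, -36, 0], [0, 0, -0.0572]],
    [[19, -36, 0], [0, 0, -0.0572]],
    [[19, -36, 0], [0, 0, -0.0572]],
    [[19, -36, 0], [0, 0, -0.0572]],
    [[19, -36, 0], [0, 0, -0.0572]],
    [[0, 0, 0], [0, 0, -0.0572]]
  ]
}}

```text
time: 4.2
ee_pos: [0.641, -0.0766, 0.2398]
eef_rot: [0.002, 0.71, 0.704, -0.001]
ft_force: [-0.2, 0.2, -0.1]
gripper_width: 0.0855
finger_force: 0.0
```

Emit:
{"fn": "play_rows", "kwargs": {
  "increments": [
    [[10, -15, 0], [0, 0, 0]],
    [[9, -15, 0], [0, 0, 0]],
    [[0, 0, -20], [0, 0, 0]],
    [[0, 0, -20], [0, 0, 0]],
    [[0, 0, -10], [0, 0, 0]],
    [[0, 0, 0], [0, 0, 0]],
    [[0, 0, 0], [0, 0, 0]]
  ]
}}

```text
time: 4.9
ee_pos: [0.6593, -0.0994, 0.1899]
eef_rot: [0.0, 0.707, 0.708, 0.0]
ft_force: [1.2, -0.0, 0.1]
gripper_width: 0.0854
finger_force: 0.0
```

Emit:
{"fn": "play_rows", "kwargs": {
  "increments": [
    [[1, -6, -5], [0, 0, 0]],
    [[0, 0, -15], [0, 0, 0]],
    [[0, 0, -15], [0, 0, 0]],
    [[0, 0, -15], [0, 0, 0]],
    [[0, 0, -15], [0, 0, 0]],
    [[0, 0, -15], [0, 0, 0]],
    [[0, 0, -12], [0, 0, 0]],
    [[0, 0, -6], [0, 0, 0]],
    [[0, 0, 0], [0, 0, 0]],
    [[0, 0, 0], [0, 0, 0]]
  ]
}}

```text
time: 5.9
ee_pos: [0.6602, -0.1054, 0.0917]
eef_rot: [0.0, 0.707, 0.707, 0.0]
ft_force: [1.3, 0.5, 0.6]
gripper_width: 0.0853
finger_force: 0.0
```

Emit:
{"fn": "play_rows", "kwargs": {
  "increments": [
    [[0, 0, 0], [0, 0, 0]],
    [[0, 0, 0], [0, 0, 0]],
    [[0, 0, 0], [0, 0, 0]],
    [[0, 0, 0], [0, 0, 0]],
    [[0, 0, 0], [0, 0, 0]],
    [[0, 0, 0], [0, 0, 0]],
    [[0, 0, 0], [0, 0, 0]],
    [[0, 0, 0], [0, 0, 0]],
    [[0, 0, 0], [0, 0, 0]],
    [[0, 0, 0], [0, 0, 0]]
  ],
  "grip": -1,
  "grip_force": 25
}}

```text
time: 6.9
ee_pos: [0.6603, -0.1054, 0.0923]
eef_rot: [0.0, 0.707, 0.707, 0.0]
ft_force: [-1.2, -0.2, 6.2]
gripper_width: 0.0604
finger_force: 27.2
```

Emit:
{"fn": "play_rows", "kwargs": {
  "increments": [
    [[0, 0, 5], [0, 0, 0]],
    [[0, 0, 10], [0, 0, 0]],
    [[0, 0, 15], [0, 0, 0]],
    [[0, 0, 15], [0, 0, 0]],
    [[0, 0, 15], [0, 0, 0]],
    [[0, 0, 15], [0, 0, 0]],
    [[-5, 3, 5], [0, 0, 0]],
    [[-15, 10, 0], [0, 0, 0]],
    [[-20, 13, 0], [0, 0, 0]],
    [[-20, 13, 0], [0, 0, 0]]
  ]
}}

```text
time: 7.9
ee_pos: [0.5986, -0.0657, 0.1712]
eef_rot: [-0.0, 0.707, 0.707, -0.0]
ft_force: [0.9, 0.9, 0.2]
gripper_width: 0.0604
finger_force: 27.4
```

Emit:
{"fn": "play_rows", "kwargs": {
  "increments": [
    [[-22, 14, 0], [0, 0, 0]],
    [[-22, 15, 0], [0, 0, 0]],
    [[-22, 15, 0], [0, 0, 0]],
    [[-20, 13, 0], [0, 0, 0]],
    [[-20, 13, 0], [0, 0, 0]],
    [[-13, 9, -10], [0, 0, 0]],
    [[-6, 4, -20], [0, 0, 0]],
    [[0, 0, -20], [0, 0, 0]],
    [[0, 0, -10], [0, 0, 0]],
    [[0, 0, 0], [0, 0, 0]]
  ]
}}

```text
time: 8.9
ee_pos: [0.4738, 0.0166, 0.1104]
eef_rot: [-0.001, 0.707, 0.707, -0.001]
ft_force: [-0.6, 0.3, -0.7]
gripper_width: 0.0605
finger_force: 27.5
```

Emit:
{"fn": "play_rows", "kwargs": {
  "increments": [
    [[1, 0, -10], [0, 0, 0]],
    [[0, 0, -8], [0, 0, 0]],
    [[0, 0, -4], [0, 0, 0]],
    [[0, 0, -2], [0, 0, 0]],
    [[0, 0, -2], [0, 0, 0]],
    [[0, 0, -1], [0, 0, 0]],
    [[0, 0, 0], [0, 0, 0]],
    [[0, 0, 0], [0, 0, 0]]
  ]
}}

```text
time: 9.7
ee_pos: [0.4759, 0.0168, 0.0844]
eef_rot: [0.0, 0.707, 0.707, 0.0]
ft_force: [-0.8, -0.5, -0.4]
gripper_width: 0.0604
finger_force: 27.5
```

Not in contact yet; lower in small steps.

Emit:
{"fn": "play_rows", "kwargs": {
  "increments": [
    [[0, 0, -1], [0, 0, 0]],
    [[0, 0, -1], [0, 0, 0]],
    [[0, 0, 0], [0, 0, 0]],
    [[0, 0, 0], [0, 0, 0]]
  ]
}}

```text
time: 10.1
ee_pos: [0.476, 0.0168, 0.0832]
eef_rot: [-0.0, 0.707, 0.707, 0.0]
ft_force: [-3.6, 1.1, 11.4]
gripper_width: 0.0606
finger_force: 28.4
```

Emit:
{"fn": "play_rows", "kwargs": {
  "increments": [
    [[0, 0, 0.5], [0, 0, 0]],
    [[0, 0, 0], [0, 0, 0]],
    [[0, 0, 0], [0, 0, 0]],
    [[0, 0, 0], [0, 0, 0]],
    [[0, 0, 0], [0, 0, 0]],
    [[0, 0, 0], [0, 0, 0]],
    [[0, 0, 0], [0, 0, 0]],
    [[0, 0, 0], [0, 0, 0]]
  ],
  "grip": 1
}}

```text
time: 10.9
ee_pos: [0.4758, 0.0167, 0.0828]
eef_rot: [0.0, 0.707, 0.707, -0.0]
ft_force: [0.2, -0.6, -0.7]
gripper_width: 0.0856
finger_force: 0.0
```

Emit:
{"fn": "play_rows", "kwargs": {
  "increments": [
    [[0, 0, 10], [0, 0, 0]],
    [[0, 0, 15], [0, 0, 0]],
    [[0, 0, 25], [0, 0, 0]],
    [[0, 0, 30], [0, 0, 0]],
    [[0, 0, 35], [0, 0, 0]],
    [[10, 8, 30], [0, 0, 0]],
    [[20, 17, 15], [0, 0, 0]],
    [[25, 21, 0], [0, 0, 0]],
    [[25, 21, 0], [0, 0, 0]],
    [[25, 21, 0], [0, 0, 0]]
  ]
}}

```text
time: 11.9
ee_pos: [0.5817, 0.1056, 0.2439]
eef_rot: [0.0, 0.707, 0.707, 0.0]
ft_force: [1.0, -0.2, 0.4]
gripper_width: 0.0856
finger_force: 0.0
```

Emit:
{"fn": "play_rows", "kwargs": {
  "increments": [
    [[25, 21, 0], [0, 0, 0]],
    [[25, 21, 0], [0, 0, 0]],
    [[20, 18, 0], [0, 0, 0]],
    [[12, 10, 0], [0, 0, 0]],
    [[3, 2, 0], [0, 0, 0]],
    [[0, 0, 0], [0, 0, 0]],
    [[0, 0, 0], [0, 0, 0]]
  ]
}}

```text
time: 12.6
ee_pos: [0.6653, 0.1755, 0.2432]
eef_rot: [0.0, 0.707, 0.707, -0.0]
ft_force: [0.3, -0.1, -0.4]
gripper_width: 0.0852
finger_force: 0.0
```

```bash
python3 - <<'E'
from h import *
for n in("top","side"):
    P=cloud(snapshot(n))
    for a,b in((.03,.06),(.07,.11)):
        q=band(P,(.476,.017),.05,a,b)
        if len(q): print(n,a,fitc(q,.03,(.476,.017)))
    for a,b in((.072,.108),):
        q=band(P,(.665,.176),.04,a,b)
        if len(q)>5: print("tall",fitc(q,.028,(.665,.176)))
E
```

```text
top 0.03 (array([0.47430004, 0.01614411]), 7, np.float64(7.428452181345838e-05))
top 0.07 (array([0.47423512, 0.01624746]), 16, np.float64(0.0002757177225747296))
tall (array([0.66396103, 0.17602604]), 83, np.float64(0.00033883116398129517))
side 0.03 (array([0.47649335, 0.0169666 ]), 206, np.float64(0.0007855786553431738))
side 0.07 (array([0.47657526, 0.01696298]), 289, np.float64(0.0006975580437781462))
tall (array([0.66632767, 0.17625739]), 218, np.float64(0.001147247062408248))
```

Emit:
{"fn": "play_rows", "kwargs": {
  "increments": [
    [[0, 0.5, -10], [0, 0, 0]],
    [[0, 0, -18], [0, 0, 0]],
    [[0, 0, -20], [0, 0, 0]],
    [[0, 0, -20], [0, 0, 0]],
    [[0, 0, -18], [0, 0, 0]],
    [[0, 0, -15], [0, 0, 0]],
    [[0, 0, -10], [0, 0, 0]],
    [[0, 0, 0], [0, 0, 0]],
    [[0, 0, 0], [0, 0, 0]]
  ]
}}

```text
time: 13.6
ee_pos: [0.6661, 0.1772, 0.1322]
eef_rot: [0.0, 0.707, 0.707, 0.0]
ft_force: [-0.1, 1.0, 0.5]
gripper_width: 0.0851
finger_force: 0.0
```

Emit:
{"fn": "play_rows", "kwargs": {
  "increments": [
    [[0, 0, 0], [0, 0, 0]],
    [[0, 0, 0], [0, 0, 0]],
    [[0, 0, 0], [0, 0, 0]],
    [[0, 0, 0], [0, 0, 0]],
    [[0, 0, 0], [0, 0, 0]],
    [[0, 0, 0], [0, 0, 0]],
    [[0, 0, 0], [0, 0, 0]],
    [[0, 0, 0], [0, 0, 0]],
    [[0, 0, 0], [0, 0, 0]],
    [[0, 0, 0], [0, 0, 0]]
  ],
  "grip": -1,
  "grip_force": 60
}}

```text
time: 14.6
ee_pos: [0.6663, 0.1774, 0.133]
eef_rot: [0.0, 0.707, 0.707, 0.001]
ft_force: [-1.9, -0.4, 5.9]
gripper_width: 0.051
finger_force: 62.9
```

Emit:
{"fn": "play_rows", "kwargs": {
  "increments": [
    [[0, 0, 3], [0, 0, 0]],
    [[0, 0, 5], [0, 0, 0]],
    [[0, 0, 7], [0, 0, 0]],
    [[0, 0, 0], [0, 0, 0]],
    [[0, 0, 0], [0, 0, 0]]
  ]
}}

```text
time: 15.1
ee_pos: [0.6659, 0.1773, 0.147]
eef_rot: [0.0, 0.707, 0.707, 0.0]
ft_force: [0.3, 0.7, -3.0]
gripper_width: 0.0509
finger_force: 62.7
```

Emit:
{"fn": "play_rows", "kwargs": {
  "increments": [
    [[0, 0, 8], [0, 0, 0]],
    [[0, 0, 15], [0, 0, 0]],
    [[0, 0, 18], [0, 0, 0]],
    [[0, 0, 18], [0, 0, 0]],
    [[0, 0, 18], [0, 0, 0]],
    [[0, 0, 18], [0, 0, 0]],
    [[0, 0, 18], [0, 0, 0]],
    [[0, 0, 12], [0, 0, 0]],
    [[0, -4, 8], [0, 0, 0]],
    [[0, -10, 0], [0, 0, 0]]
  ]
}}

```text
time: 16.1
ee_pos: [0.6662, 0.164, 0.2811]
eef_rot: [0.0, 0.706, 0.708, 0.001]
ft_force: [0.2, -0.5, -2.6]
gripper_width: 0.0511
finger_force: 62.9
```

Emit:
{"fn": "play_rows", "kwargs": {
  "increments": [
    [[-1, -18, 0], [0, 0, 0]],
    [[-1, -24, 0], [0, 0, 0]],
    [[-1, -28, 0], [0, 0, 0]],
    [[-1, -30, 0], [0, 0, 0]],
    [[-1, -30, 0], [0, 0, 0]],
    [[-1, -30, 0], [0, 0, 0]],
    [[-1, -30, 0], [0, 0, 0]],
    [[0, -26, 0], [0, 0, 0]],
    [[0, -20, 0], [0, 0, 0]],
    [[0, -14, 0], [0, 0, 0]]
  ]
}}

```text
time: 17.1
ee_pos: [0.6573, -0.0909, 0.279]
eef_rot: [-0.0, 0.708, 0.706, -0.001]
ft_force: [0.6, 0.1, -2.6]
gripper_width: 0.0508
finger_force: 62.8
```

Emit:
{"fn": "play_rows", "kwargs": {
  "increments": [
    [[0, -10, 0], [0, 0, 0]],
    [[0, -7, 0], [0, 0, 0]],
    [[0, -2, -10], [0, 0, 0]],
    [[0, 0, -15], [0, 0, 0]],
    [[0, 0, -15], [0, 0, 0]],
    [[0, 0, -10], [0, 0, 0]],
    [[0, 0, 0], [0, 0, 0]],
    [[0, 0, 0], [0, 0, 0]],
    [[0, 0, 0], [0, 0, 0]]
  ]
}}

```text
time: 18.0
ee_pos: [0.6593, -0.1058, 0.2305]
eef_rot: [0.001, 0.707, 0.708, 0.0]
ft_force: [0.3, -0.5, -3.1]
gripper_width: 0.051
finger_force: 62.9
```

```bash
python3 - <<'E'
from h import *
print(sense()["ee_pos"])
for n in("side","top"):
    s=snapshot(n);P=cloud(s)
    for a,b in((.13,.16),(.16,.19)):
        q=band(P,(.66,-.105),.04,a,b)
        if len(q)>5: print(n,a,fitc(q,.028,(.66,-.105)))
    if n=="side":
        q=band(P,(.66,-.105),.032,.08,.3); print(np.percentile(q[:,2],[0,1,3]))
        save(s,"s2.png",(220,60,440,280),3)
E
```

```text
[ 0.65930722 -0.10581425  0.23050396]
side 0.13 (array([ 0.65952112, -0.10675964]), 244, np.float64(0.0007057700353984639))
side 0.16 (array([ 0.65974543, -0.10668678]), 259, np.float64(0.0007776853755447782))
[0.10957227 0.11453818 0.11987678]
```

View pics/s2.png

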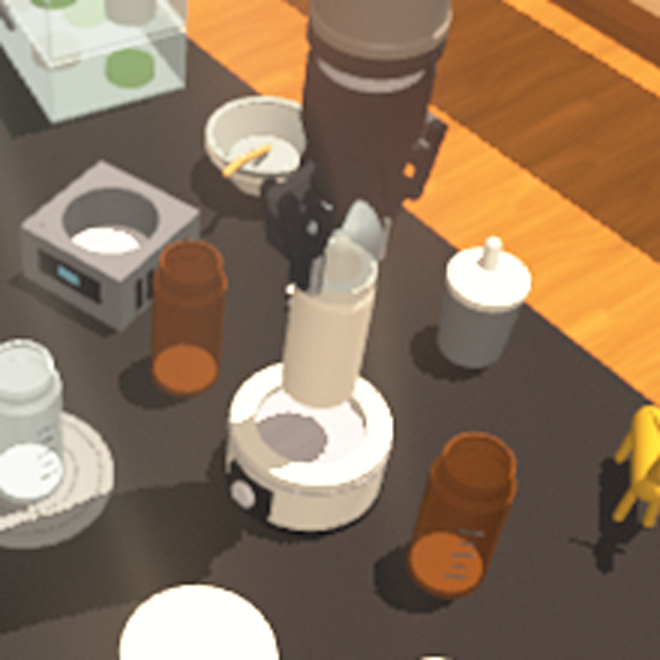

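The picture shows the tall bottle upright above the warmer (crop 330,330), and the empty bottle standing on the mat (crop 30,430). I lower it now.

Emit:
{"fn": "play_rows", "kwargs": {
  "increments": [
    [[0, 1.5, -10], [0, 0, 0]],
    [[0, 0, -15], [0, 0, 0]],
    [[0, 0, -15], [0, 0, 0]],
    [[0, 0, -15], [0, 0, 0]],
    [[0, 0, -15], [0, 0, 0]],
    [[0, 0, -12], [0, 0, 0]],
    [[0, 0, -8], [0, 0, 0]],
    [[0, 0, -4], [0, 0, 0]],
    [[0, 0, 0], [0, 0, 0]],
    [[0, 0, 0], [0, 0, 0]]
  ]
}}

```text
time: 19.1
ee_pos: [0.6592, -0.1044, 0.1364]
eef_rot: [0.0, 0.707, 0.707, 0.0]
ft_force: [0.3, -0.6, -2.9]
gripper_width: 0.0511
finger_force: 63.0
```

Emit:
{"fn": "play_rows", "kwargs": {
  "increments": [
    [[0, 0, -1.5], [0, 0, 0]],
    [[0, 0, -1], [0, 0, 0]],
    [[0, 0, 0], [0, 0, 0]],
    [[0, 0, 0], [0, 0, 0]]
  ]
}}

```text
time: 19.5
ee_pos: [0.6589, -0.1043, 0.1335]
eef_rot: [0.0, 0.707, 0.707, 0.0]
ft_force: [0.5, -0.4, -2.8]
gripper_width: 0.0508
finger_force: 63.0
```

Emit:
{"fn": "play_rows", "kwargs": {
  "increments": [
    [[0, 0, -1], [0, 0, 0]],
    [[0, 0, -0.5], [0, 0, 0]],
    [[0, 0, 0], [0, 0, 0]],
    [[0, 0, 0], [0, 0, 0]]
  ]
}}

```text
time: 19.9
ee_pos: [0.659, -0.1045, 0.133]
eef_rot: [0.0, 0.707, 0.707, 0.0]
ft_force: [-3.0, 1.0, 4.9]
gripper_width: 0.0506
finger_force: 63.8
```

Emit:
{"fn": "play_rows", "kwargs": {
  "increments": [
    [[0, 0, 0.5], [0, 0, 0]],
    [[0, 0, 0], [0, 0, 0]],
    [[0, 0, 0], [0, 0, 0]],
    [[0, 0, 0], [0, 0, 0]],
    [[0, 0, 0], [0, 0, 0]],
    [[0, 0, 0], [0, 0, 0]],
    [[0, 0, 0], [0, 0, 0]],
    [[0, 0, 5], [0, 0, 0]],
    [[0, 0, 15], [0, 0, 0]],
    [[0, 0, 20], [0, 0, 0]]
  ],
  "grip": 1
}}

```text
time: 20.9
ee_pos: [0.6584, -0.1042, 0.173]
eef_rot: [-0.0, 0.707, 0.707, -0.0]
ft_force: [0.6, 1.1, -0.3]
gripper_width: 0.0854
finger_force: 0.0
```

Emit:
{"fn": "play_rows", "kwargs": {
  "increments": [
    [[0, 0, 25], [0, 0, 0]],
    [[0, 0, 25], [0, 0, 0]],
    [[0, 0, 20], [0, 0, 0]],
    [[-8, 15, 0], [0, 0, 0]],
    [[-15, 30, 0], [0, 0, 0]],
    [[-18, 36, 0], [0, 0, 0]],
    [[-18, 36, 0], [0, 0, 0]],
    [[-18, 36, 0], [0, 0, 0]],
    [[-18, 36, 0], [0, 0, 0]],
    [[-18, 36, 0], [0, 0, 0]]
  ]
}}

```text
time: 21.9
ee_pos: [0.544, 0.1227, 0.2423]
eef_rot: [-0.0, 0.707, 0.708, 0.0]
ft_force: [-0.1, -0.6, 0.4]
gripper_width: 0.085
finger_force: 0.0
```

Emit:
{"fn": "play_rows", "kwargs": {
  "increments": [
    [[-18, 36, 0], [0, 0, 0]],
    [[-18, 36, 0], [0, 0, 0]],
    [[-18, 35, 0], [0, 0, 0]],
    [[-14, 25, -10], [0, 0, 0]],
    [[-9, 16, -15], [0, 0, 0]],
    [[-3, 6, -20], [0, 0, 0]],
    [[0, 0, -5], [0, 0, 0]],
    [[0, 0, 0], [0, 0, 0]],
    [[0, 0, 0], [0, 0, 0]]
  ]
}}

```text
time: 22.8
ee_pos: [0.4663, 0.2741, 0.1931]
eef_rot: [0.0, 0.707, 0.707, 0.0]
ft_force: [-0.2, -0.6, 0.3]
gripper_width: 0.0857
finger_force: 0.0
```

```bash
python3 - <<'E'
from h import *
for n in("side","top"):
    s=snapshot(n);P=cloud(s)
    for r,c,a,b in((.028,(.66,-.105),.075,.108),(.026,(.66,-.105),.125,.16),(.032,(.466,.275),.035,.08)):
        q=band(P,c,.04,a,b)
        if len(q)>5: print(n,a,fitc(q,r,c))
    q=band(P,(.659,-.105),.08,.058,.07)
    print(cv2.minEnclosingCircle(q[:,:2].astype(np.float32)*1000))
    q=band(P,(.66,-.105),.04,.15,.2); print(q[:,2].max() if len(q) else 0)
E
```

```text
side 0.075 (array([ 0.65884771, -0.10559172]), 234, np.float64(0.0006898800481117452))
side 0.125 (array([ 0.65886398, -0.1055952 ]), 266, np.float64(0.0007916250388840094))
side 0.035 (array([0.46796438, 0.27520759]), 315, np.float64(0.0011131927229258592))
((660.1301879882812, -104.50164031982422), 63.24189376831055)
0.18201266477814193
top 0.075 (array([ 0.65664118, -0.10633864]), 65, np.float64(0.0003008579342423465))
top 0.125 (array([ 0.65668466, -0.10614377]), 87, np.float64(0.0003380167679972754))
top 0.035 (array([0.46526453, 0.27496361]), 94, np.float64(0.0002846862120847477))
((658.2471313476562, -104.8990707397461), 62.27531814575195)
0.1813038856636239
```

Emit:
{"fn": "play_rows", "kwargs": {
  "increments": [
    [[0, 1, -10], [0, 0, 0]],
    [[0, 0, -18], [0, 0, 0]],
    [[0, 0, -18], [0, 0, 0]],
    [[0, 0, -18], [0, 0, 0]],
    [[0, 0, -15], [0, 0, 0]],
    [[0, 0, -8], [0, 0, 0]],
    [[0, 0, -3], [0, 0, 0]],
    [[0, 0, 0], [0, 0, 0]],
    [[0, 0, 0], [0, 0, 0]]
  ]
}}

```text
time: 23.8
ee_pos: [0.4663, 0.276, 0.1029]
eef_rot: [0.0, 0.707, 0.707, 0.001]
ft_force: [1.2, -0.2, 1.4]
gripper_width: 0.0854
finger_force: 0.0
```

Emit:
{"fn": "play_rows", "kwargs": {
  "increments": [
    [[0, 0, 0], [0, 0, 0]],
    [[0, 0, 0], [0, 0, 0]],
    [[0, 0, 0], [0, 0, 0]],
    [[0, 0, 0], [0, 0, 0]],
    [[0, 0, 0], [0, 0, 0]],
    [[0, 0, 0], [0, 0, 0]],
    [[0, 0, 0], [0, 0, 0]],
    [[0, 0, 0], [0, 0, 0]],
    [[0, 0, 0], [0, 0, 0]],
    [[0, 0, 0], [0, 0, 0]]
  ],
  "grip": -1,
  "grip_force": 50
}}

```text
time: 24.8
ee_pos: [0.4662, 0.2761, 0.1031]
eef_rot: [-0.0, 0.707, 0.707, 0.001]
ft_force: [-1.5, -0.1, 6.0]
gripper_width: 0.0528
finger_force: 51.6
```

Emit:
{"fn": "play_rows", "kwargs": {
  "increments": [
    [[0, 0, 3], [0, 0, 0]],
    [[0, 0, 5], [0, 0, 0]],
    [[0, 0, 7], [0, 0, 0]],
    [[0, 0, 0], [0, 0, 0]],
    [[0, 0, 0], [0, 0, 0]]
  ]
}}

```text
time: 25.3
ee_pos: [0.4659, 0.2759, 0.1176]
eef_rot: [-0.0, 0.707, 0.707, 0.0]
ft_force: [0.9, -0.3, -1.5]
gripper_width: 0.0528
finger_force: 52.5
```

Emit:
{"fn": "play_rows", "kwargs": {
  "increments": [
    [[0, 0, 8], [0, 0, 0]],
    [[0, 0, 15], [0, 0, 0]],
    [[0, 0, 20], [0, 0, 0]],
    [[0, 0, 20], [0, 0, 0]],
    [[0, 0, 15], [0, 0, 0]],
    [[5, -3, 7], [0, 0, 0]],
    [[12, -6, 0], [0, 0, 0]],
    [[18, -9, 0], [0, 0, 0]],
    [[22, -11, 0], [0, 0, 0]],
    [[24, -12, 0], [0, 0, 0]]
  ]
}}

```text
time: 26.3
ee_pos: [0.5477, 0.2335, 0.2012]
eef_rot: [-0.0, 0.707, 0.708, -0.001]
ft_force: [0.5, -0.2, -1.1]
gripper_width: 0.0528
finger_force: 52.7
```

Emit:
{"fn": "play_rows", "kwargs": {
  "increments": [
    [[24, -12, 0], [0, 0, 0]],
    [[24, -12, 0], [0, 0, 0]],
    [[22, -11, 0], [0, 0, 0]],
    [[20, -10, 0], [0, 0, 0]],
    [[16, -7, 0], [0, 0, 0]],
    [[10, -5, 0], [0, 0, 0]],
    [[4, -2, -8], [0, 0, 0]],
    [[0, 0, -10], [0, 0, 0]],
    [[0, 0, 0], [0, 0, 0]],
    [[0, 0, 0], [0, 0, 0]]
  ]
}}

```text
time: 27.3
ee_pos: [0.6657, 0.1765, 0.1835]
eef_rot: [-0.001, 0.706, 0.708, -0.001]
ft_force: [-0.2, 0.9, -1.0]
gripper_width: 0.0528
finger_force: 52.7
```

```bash
python3 - <<'E'
from h import *
print(sense()["ee_pos"])
for n in("side","top"):
    P=cloud(snapshot(n))
    q=band(P,(.667,.176),.04,.13,.17)
    if len(q)>5: print(n,fitc(q,.032,(.667,.176)),q[:,2].min())
    q=band(P,(.667,.176),.095,.056,.066)
    if len(q)>5: print(cv2.minAreaRect(q[:,:2].astype(np.float32)*1000))
E
```

```text
[0.6656983  0.17652164 0.18348681]
side (array([0.66707928, 0.17568222]), 319, np.float64(0.0011175628189166876)) 0.13040175962697367
((669.0181884765625, 176.1998291015625), (119.04510498046875, 117.406494140625), 15.351390838623047)
top (array([0.66495994, 0.17588185]), 106, np.float64(0.0005697188758769228)) 0.13062611350769132
((668.7528686523438, 169.11485290527344), (115.4640121459961, 97.85104370117188), 16.075288772583008)
```

Well aligned (within about 1–2 mm). Lower 0.1835 → 0.0945.

Emit:
{"fn": "play_rows", "kwargs": {
  "increments": [
    [[1, 0.5, -10], [0, 0, 0]],
    [[0, 0, -15], [0, 0, 0]],
    [[0, 0, -15], [0, 0, 0]],
    [[0, 0, -15], [0, 0, 0]],
    [[0, 0, -13], [0, 0, 0]],
    [[0, 0, -9], [0, 0, 0]],
    [[0, 0, -5], [0, 0, 0]],
    [[0, 0, -3], [0, 0, 0]],
    [[0, 0, 0], [0, 0, 0]],
    [[0, 0, 0], [0, 0, 0]]
  ]
}}

```text
time: 28.4
ee_pos: [0.6682, 0.1763, 0.0999]
eef_rot: [0.0, 0.707, 0.707, 0.0]
ft_force: [-0.5, 0.1, -1.5]
gripper_width: 0.0528
finger_force: 52.7
```

Emit:
{"fn": "play_rows", "kwargs": {
  "increments": [
    [[0, 0, -2], [0, 0, 0]],
    [[0, 0, -1], [0, 0, 0]],
    [[0, 0, 0], [0, 0, 0]],
    [[0, 0, 0], [0, 0, 0]]
  ]
}}

```text
time: 28.8
ee_pos: [0.6678, 0.1763, 0.0964]
eef_rot: [0.0, 0.707, 0.707, 0.0]
ft_force: [-0.3, -0.4, -1.5]
gripper_width: 0.0527
finger_force: 52.7
```

Emit:
{"fn": "play_rows", "kwargs": {
  "increments": [
    [[0, 0, -1.5], [0, 0, 0]],
    [[0, 0, -1], [0, 0, 0]],
    [[0, 0, 0], [0, 0, 0]],
    [[0, 0, 0], [0, 0, 0]]
  ]
}}

```text
time: 29.2
ee_pos: [0.668, 0.1763, 0.0942]
eef_rot: [0.0, 0.707, 0.707, 0.0]
ft_force: [-1.1, -0.8, 3.3]
gripper_width: 0.0525
finger_force: 52.9
```

Emit:
{"fn": "play_rows", "kwargs": {
  "increments": [
    [[0, 0, 0.5], [0, 0, 0]],
    [[0, 0, 0], [0, 0, 0]],
    [[0, 0, 0], [0, 0, 0]],
    [[0, 0, 0], [0, 0, 0]],
    [[0, 0, 0], [0, 0, 0]],
    [[0, 0, 0], [0, 0, 0]],
    [[0, 0, 0], [0, 0, 0]],
    [[0, 0, 5], [0, 0, 0]],
    [[0, 0, 15], [0, 0, 0]],
    [[0, 0, 20], [0, 0, 0]]
  ],
  "grip": 1
}}

```text
time: 30.2
ee_pos: [0.6674, 0.1761, 0.1349]
eef_rot: [-0.0, 0.707, 0.707, -0.001]
ft_force: [1.2, 0.0, 0.7]
gripper_width: 0.0852
finger_force: 0.0
```

Emit:
{"fn": "play_rows", "kwargs": {
  "increments": [
    [[0, 0, 25], [0, 0, 0]],
    [[0, 0, 25], [0, 0, 0]],
    [[0, 0, 15], [0, 0, 0]],
    [[-12, -10, 0], [0, 0, 0]],
    [[-24, -20, 0], [0, 0, 0]],
    [[-30, -25, 0], [0, 0, 0]],
    [[-30, -25, 0], [0, 0, 0]],
    [[-30, -25, 0], [0, 0, 0]],
    [[-30, -25, 0], [0, 0, 0]],
    [[-24, -20, 0], [0, 0, 0]]
  ]
}}

```text
time: 31.2
ee_pos: [0.486, 0.0247, 0.1997]
eef_rot: [-0.0, 0.707, 0.707, 0.0]
ft_force: [0.1, -0.1, 0.0]
gripper_width: 0.0855
finger_force: 0.0
```

Emit:
{"fn": "play_rows", "kwargs": {
  "increments": [
    [[-12, -10, 0], [0, 0, 0]],
    [[0, 0, 0], [0, 0, 0]],
    [[0, 0, 0], [0, 0, 0]],
    [[0, 0, 0], [0, 0, 0]]
  ]
}}

```text
time: 31.6
ee_pos: [0.4773, 0.0175, 0.1996]
eef_rot: [0.0, 0.706, 0.708, 0.0]
ft_force: [0.5, 0.5, -0.2]
gripper_width: 0.0854
finger_force: 0.0
```

```bash
python3 - <<'E'
from h import *
for n in("side","top"):
    s=snapshot(n);P=cloud(s)
    for r,c,a,b in((.032,(.667,.176),.066,.076),(.027,(.667,.176),.092,.12),(.03,(.476,.017),.03,.1)):
        q=band(P,c,.04,a,b)
        if len(q)>5: print(n,a,fitc(q,r,c))
    q=band(P,(.667,.176),.03,.1,.2); print(q[:,2].max() if len(q) else 0)
    # pan: flat points at z~.024, colour edge via circle fit on hull
    q=band(P,(.463,.28),.09,.0215,.03)[:,:2].astype(np.float32)*1000; print("pan",cv2.minEnclosingCircle(q),cv2.minAreaRect(q))
    q=band(P,(.45,.28),.115,.012,.03)[:,:2].astype(np.float32)*1000; print("base",cv2.minAreaRect(q))
E
```

```text
side 0.066 (array([0.66953122, 0.17539224]), 57, np.float64(0.0012486922912173487))
side 0.092 (array([0.66916668, 0.17528511]), 94, np.float64(0.001121325158416089))
side 0.03 (array([0.47644276, 0.01684664]), 485, np.float64(0.0007298338731210012))
0.13674339479333186
pan ((465.0411071777344, 281.92755126953125), 57.197147369384766) ((460.09405517578125, 283.9302978515625), (113.53890991210938, 98.39076232910156), 69.04461669921875)
base ((450.6595458984375, 281.6424255371094), (122.64887237548828, 143.38327026367188), 87.44924926757812)
top 0.066 (array([0.6673088 , 0.17501547]), 31, np.float64(0.00047053442690908967))
top 0.092 (array([0.66730873, 0.17514783]), 100, np.float64(0.0006577963660607779))
0.13603040554246762
pan ((456.908447265625, 281.98516845703125), 60.430763244628906) ((462.25408935546875, 282.34716796875), (109.93316650390625, 109.20611572265625), 34.85503387451172)
base ((449.77532958984375, 282.2279968261719), (119.87386322021484, 144.14283752441406), 88.71540069580078)
```

Emit:
{"fn": "play_rows", "kwargs": {
  "increments": [
    [[-1.5, -1, -12], [0, 0, 0]],
    [[0, 0, -18], [0, 0, 0]],
    [[0, 0, -20], [0, 0, 0]],
    [[0, 0, -20], [0, 0, 0]],
    [[0, 0, -18], [0, 0, 0]],
    [[0, 0, -15], [0, 0, 0]],
    [[0, 0, -9], [0, 0, 0]],
    [[0, 0, -4], [0, 0, 0]],
    [[0, 0, 0], [0, 0, 0]],
    [[0, 0, 0], [0, 0, 0]]
  ]
}}

```text
time: 32.7
ee_pos: [0.4747, 0.0153, 0.0837]
eef_rot: [0.0, 0.707, 0.707, 0.0]
ft_force: [0.2, 0.0, -0.2]
gripper_width: 0.0854
finger_force: 0.0
```

Emit:
{"fn": "play_rows", "kwargs": {
  "increments": [
    [[0, 0, 0], [0, 0, 0]],
    [[0, 0, 0], [0, 0, 0]],
    [[0, 0, 0], [0, 0, 0]],
    [[0, 0, 0], [0, 0, 0]],
    [[0, 0, 0], [0, 0, 0]],
    [[0, 0, 0], [0, 0, 0]],
    [[0, 0, 0], [0, 0, 0]],
    [[0, 0, 0], [0, 0, 0]],
    [[0, 0, 0], [0, 0, 0]],
    [[0, 0, 0], [0, 0, 0]]
  ],
  "grip": -1,
  "grip_force": 25
}}

```text
time: 33.7
ee_pos: [0.4749, 0.0154, 0.084]
eef_rot: [0.0, 0.707, 0.707, 0.001]
ft_force: [-1.5, 0.0, 6.1]
gripper_width: 0.0602
finger_force: 26.1
```

Emit:
{"fn": "play_rows", "kwargs": {
  "increments": [
    [[0, 0, 5], [0, 0, 0]],
    [[0, 0, 12], [0, 0, 0]],
    [[0, 0, 18], [0, 0, 0]],
    [[0, 0, 18], [0, 0, 0]],
    [[0, 4, 12], [0, 0, 0]],
    [[-1, 12, 5], [0, 0, 0]],
    [[-1, 20, 0], [0, 0, 0]],
    [[-1, 25, 0], [0, 0, 0]],
    [[-1, 28, 0], [0, 0, 0]],
    [[-1, 28, 0], [0, 0, 0]]
  ]
}}

```text
time: 34.7
ee_pos: [0.469, 0.1335, 0.1538]
eef_rot: [-0.0, 0.707, 0.707, 0.0]
ft_force: [0.1, -0.1, -1.1]
gripper_width: 0.0606
finger_force: 27.4
```

Emit:
{"fn": "play_rows", "kwargs": {
  "increments": [
    [[-2, 28, 0], [0, 0, 0]],
    [[-1, 28, 0], [0, 0, 0]],
    [[-1, 27, 0], [0, 0, 0]],
    [[-1, 25, 0], [0, 0, 0]],
    [[-1, 20, 0], [0, 0, 0]],
    [[0, 14, 0], [0, 0, 0]],
    [[0, 6, -8], [0, 0, 0]],
    [[0, 0, -12], [0, 0, 0]],
    [[0, 0, 0], [0, 0, 0]],
    [[0, 0, 0], [0, 0, 0]]
  ]
}}

```text
time: 35.7
ee_pos: [0.4631, 0.2785, 0.1326]
eef_rot: [0.0, 0.707, 0.707, -0.001]
ft_force: [0.1, -0.3, 0.2]
gripper_width: 0.0602
finger_force: 27.5
```

```bash
python3 - <<'E'
from h import *
print(sense()["ee_pos"])
for n in("side","top"):
    P=cloud(snapshot(n))
    q=band(P,(.464,.282),.05,.06,.1)
    if len(q)>5: print(n,fitc(q,.03,(.464,.282)),q[:,2].min(),len(q))
E
```

```text
[0.46310845 0.27852436 0.1325718 ]
side (array([0.46441542, 0.28001164]), 273, np.float64(0.0010280818682202254)) 0.060204067015999334 273
top (array([0.46255974, 0.27990821]), 87, np.float64(0.00038599375431842847)) 0.060123313709494045 87
```

Emit:
{"fn": "play_rows", "kwargs": {
  "increments": [
    [[0, 2, -8], [0, 0, 0]],
    [[0, 0, -8], [0, 0, 0]],
    [[0, 0, -6], [0, 0, 0]],
    [[0, 0, -4], [0, 0, 0]],
    [[0, 0, -2], [0, 0, 0]],
    [[0, 0, -1], [0, 0, 0]],
    [[0, 0, 0], [0, 0, 0]],
    [[0, 0, 0], [0, 0, 0]]
  ]
}}

```text
time: 36.6
ee_pos: [0.4635, 0.2823, 0.1045]
eef_rot: [0.0, 0.707, 0.707, 0.0]
ft_force: [0.3, -0.3, -0.3]
gripper_width: 0.0602
finger_force: 27.5
```

Emit:
{"fn": "play_rows", "kwargs": {
  "increments": [
    [[0, 0, -1], [0, 0, 0]],
    [[0, 0, -0.5], [0, 0, 0]],
    [[0, 0, 0], [0, 0, 0]],
    [[0, 0, 0], [0, 0, 0]]
  ]
}}

```text
time: 37.0
ee_pos: [0.4633, 0.2823, 0.1028]
eef_rot: [-0.0, 0.707, 0.707, 0.0]
ft_force: [-0.1, -0.4, -1.0]
gripper_width: 0.0603
finger_force: 27.5
```

Emit:
{"fn": "play_rows", "kwargs": {
  "increments": [
    [[0, 0, -1], [0, 0, 0]],
    [[0, 0, -0.5], [0, 0, 0]],
    [[0, 0, 0], [0, 0, 0]],
    [[0, 0, 0], [0, 0, 0]]
  ]
}}

```text
time: 37.4
ee_pos: [0.4635, 0.2825, 0.1021]
eef_rot: [-0.0, 0.707, 0.707, 0.0]
ft_force: [-1.0, -1.1, 6.5]
gripper_width: 0.0603
finger_force: 27.8
```

Emit:
{"fn": "play_rows", "kwargs": {
  "increments": [
    [[0, 0, 0.5], [0, 0, 0]],
    [[0, 0, 0], [0, 0, 0]],
    [[0, 0, 0], [0, 0, 0]],
    [[0, 0, 0], [0, 0, 0]],
    [[0, 0, 0], [0, 0, 0]],
    [[0, 0, 0], [0, 0, 0]],
    [[0, 0, 0], [0, 0, 0]],
    [[0, 0, 5], [0, 0, 0]],
    [[0, 0, 15], [0, 0, 0]],
    [[0, 0, 20], [0, 0, 0]]
  ],
  "grip": 1
}}

```text
time: 38.4
ee_pos: [0.4628, 0.2818, 0.1418]
eef_rot: [-0.0, 0.707, 0.707, -0.001]
ft_force: [1.2, 0.2, -0.4]
gripper_width: 0.0854
finger_force: 0.0
```

Emit:
{"fn": "play_rows", "kwargs": {
  "increments": [
    [[0, 0, 25], [0, 0, 0]],
    [[0, 0, 30], [0, 0, 0]],
    [[0, 0, 30], [0, 0, 0]],
    [[0, 0, 20], [0, 0, 0]],
    [[0, 0, 0], [0, 0, 0]],
    [[0, 0, 0], [0, 0, 0]]
  ]
}}

```text
time: 39.0
ee_pos: [0.4632, 0.2823, 0.2469]
eef_rot: [-0.0, 0.707, 0.707, 0.0]
ft_force: [0.5, -0.4, -0.6]
gripper_width: 0.0855
finger_force: 0.0
```

```bash
python3 - <<'E'
from h import *
for n in("side","top"):
    s=snapshot(n);P=cloud(s)
    for k,r,c,a,b in(("tall",.028,(.659,-.105),.075,.108),("short",.027,(.667,.176),.092,.12),("empty",.03,(.464,.282),.045,.12)):
        q=band(P,c,.04,a,b)
        if len(q)>5: print(n,k,fitc(q,r,c)[0])
    if n=="side": save(s,"end.png",f=1.5)
E
```

```text
side tall [ 0.65868518 -0.10537758]
side short [0.6693511  0.17544995]
side empty [0.46542982 0.28410364]
top tall [ 0.65659038 -0.10632441]
top short [0.66746878 0.17513147]
top empty [0.4628956  0.28356661]
```

View pics/end.png

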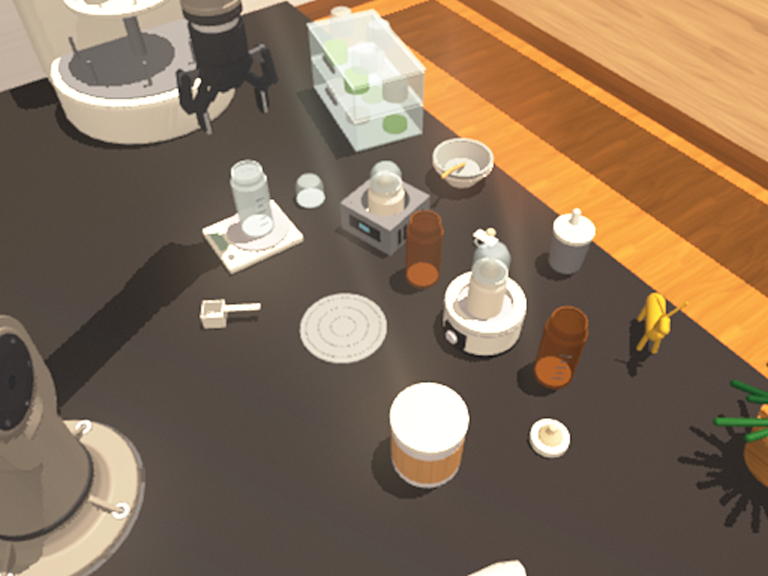

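The picture shows all three bottles upright in their new places: empty on the scale (252,200), short in the cooler (386,195) and tall in the warmer (488,285). The tin, cap and ring have not moved, and the gripper is clear.

```bash
python3 -c "
from workcell import *
print(close_job())"
```

```text
the job is handed in; nothing more can be done
None
```

The three bottles have each moved round one place and the job is handed in, though no verdict came back: the tall bottle is in the warmer, the short one in the cooler and the empty one on the scale (parked on the mat on the way), all upright, released and within about 3 mm of centre by the last camera check.

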